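Load-test a repaired battery pack with the foot pedal

TASK

Load-test the longer of the two battery packs: slide it right way up along the tester's rail from the open end, fully home against the end stop so that the spring catch pops up behind it, and let go of it. Then throw the switch lever all the way over, press the foot pedal right down to its stop and hold it there for at least one second, let the pedal come back up, and finally throw the lever all the way back, with the pack still home on the rail. Leave the other pack and everything else on the bench where it is.

Things in the scene. Friction and masses are not known exactly. Their poses are not given: they have to be found in the camera images.
- long_pack: Battery pack to be tested: black ribbed block 112 x 50 mm, 58 mm tall, on a flat grey foot 120 (x) x 76 (y) x 10 mm thick with brass strips; 68 mm tall in all, 0.3-0.65 kg. Origin: centre of its underside; x along its length, z up. Both ends are alike, either may lead. It stands on its foot on the bench; grip the 50 mm wide block across y.
- short_pack: The other battery pack, same cross-section but only 80 mm long. Stays where it is. Origin: centre of its underside, x along its length.
- tester: Pack tester: fixed grey block 335 (x, local -180 to 155) x 110 (y) x 26 mm high, an open flat deck at its -x end (local x -180 to -30) and an aluminium rail on the rest (local x -30 to 136). Origin: on its underside, mid-width, 180 mm from the deck end; x is the sliding direction, from the deck into the rail.
- deck (a point): Point on the tester's deck, mid-width, 85 mm before the rail's mouth (tester-local -115, 0, 26 mm): the pack's underside centre can be set down here; axes as the tester's. Guide strips 12 mm high lead in: 90 mm apart at local x -83, 79 mm apart at the mouth (local x -30).
- home (a point): Where the long pack's underside centre is when fully home (tester-local 75, 0, 26 mm); axes as the tester's. The rail: walls 80 mm apart inside, with lips over the pack's foot (underside 12 mm above the floor, 5 mm thick, 64 mm apart), so the pack enters only from the open end. Rail's top 17 mm above the floor (22 at the mouth); end stop face at tester-local x 136.5, 30 mm high.
- catch (a joint): Spring catch, a sprung steel roller 30 mm wide, 28 mm in diameter, across the rail's floor at tester-local x 4 mm: 0 = up (4 mm above the floor), about 0.004 m = pushed flush by a pack above it; pushing the pack over it takes roughly 10-15 N. It pops up behind the pack's tail when the pack is home.
- switchbox: Fixed grey switch box 110 (x) x 90 (y) x 40 mm high with the lever on top. Origin: centre of its underside; the lever swings in its x-z plane.
- lever (a joint): Lever angle in rad: 0 = leaning fully to the box's -x (off), 1.0 = fully over to +x (on); it stays where it is left, a push of about 2 N at the bar moves it. Pivot 40 mm above the bench at the box's centre.
- lever_tip (a point): Middle of the lever's black cross bar, 75 mm from the pivot: bar 60 mm long along the box's y, 18 mm in diameter, 106 to 115 mm above the bench.
- pedal_base: Fixed base of the foot pedal, dark steel plate 180 (x) x 100 (y) x 10 mm. Origin: centre of its underside. The pedal's hinge runs along y at local x -72 mm, 28 mm up; the pedal plate rises from it towards +x.
- pedal (a joint): Pedal angle in rad: 0 = up, sloping 0.24 rad upwards to +x; 0.24 = down on its stop, level. A spring returns it; at the pressing point it takes about 6 N to start and 12 to 13 N to reach the stop.
- pedal_press (a point): Pressing point on top of the ribbed grey pedal plate (160 x 84 x 10 mm), mid-width, 125 mm from the hinge; 63 mm above the bench when up, 33 mm when down on the stop.
- spool: Grey solder spool, 60 mm in diameter, 62 mm high; stays where it is. Origin: centre of its underside.
- radio: Black handheld radio lying flat, 135 x 58 x 34 mm plus 50 mm stub aerial at +x; stays where it is. Origin: centre of its underside.
- bottle: White bottle, 54 mm in diameter, 120 mm high; stays where it is. Origin: centre of its underside.
- screwdriver: Screwdriver with black handle, 190 mm long, lying along its x; stays where it is.
Things that resemble listed ones, but are neither listed nor needed, are in the scene too. There is more than one size of the pedal_base; the job needs the larger.

How it is judged (in metres and radians):
On the way, in this order (a step that is already met when the one before it is completed fails the run):
1. the long pack is home on the rail, the catch is up behind it, and it is let go (x of long_pack in the frame of tester between 0.07 and 0.08 m and y of long_pack in the frame of tester between -0.006 and 0.006 m and z of long_pack in the frame of tester between 0.022 and 0.032 m and angle between long_pack's own z axis and vertical below 0.08 rad and value of joint catch below 0.0015 m and contact force between the fingers and long_pack below 0.3 N), for 0.3 s.
2. the lever is thrown over (above 0.85 rad) with the pack home (x of long_pack in the frame of tester between 0.07 and 0.08 m and y of long_pack in the frame of tester between -0.006 and 0.006 m and z of long_pack in the frame of tester between 0.022 and 0.032 m and angle between long_pack's own z axis and vertical below 0.08 rad and value of joint catch below 0.0015 m and value of joint lever above 0.85 rad), for 0.1 s.
3. the pedal is held at its stop (above 0.215 rad) for one second with the lever over and the pack home (all of step 2 and value of joint pedal above 0.215 rad), for 1 s.
4. the pedal is let up again (below 0.03 rad) (value of joint pedal below 0.03 rad), for 0.1 s.
5. the lever is thrown back (below 0.15 rad) (value of joint lever below 0.15 rad), for 0.1 s.
At the end, for the whole second after the job is handed in: The long pack rests upright on the tester's rail, its centre within 5 mm of home along the rail and 6 mm across it, the catch up behind it (within 1.5 mm), released; the lever is back (below 0.15 rad); the pedal is up (below 0.03 rad) (all of step 1 and value of joint lever below 0.15 rad and value of joint pedal below 0.03 rad and linear speed of long_pack below 0.02 m/s); the robot touches nothing.
It fails at once if the other pack, spool, radio, bottle or screwdriver is shifted by more than 30 mm (distance of any of short_pack, spool, radio, bottle, screwdriver from where it was at the start of the episode above 0.03 m).
It also fails if it takes over 72 s, if anything falls off the work surface, if the arm or the gripper's body presses on something with over 40 N, if the wrist force passes 120 N, or if a joint passes its speed limit or range.

ROBOT

A 6-joint arm with a two-finger parallel gripper is mounted at the origin on the work surface. World frame = base frame: x ahead of the robot, y to its left, z up, the work surface at z = 0. Lengths are in mm, angles in rad, forces in N, time in s.
With the tool pointing down it reaches from about 350 to 775 mm from the base axis. Payload 7.3 kg.
Tool frame: the origin (TCP) lies on the centre line of the jaws, within the pads' length; the fingertips stand 14 mm ahead of it and the grasp point (between the pads) lies 5 mm behind it; z points along the fingers, y is the line along which they close (so a half turn about z gives the same grasp; the last joint's range is limited). The gripper opens to 92 mm and grips with 3 to 60 N. Pads are 19 mm wide; open, the fingers measure 130 mm over their backs; the gripper's body (75 mm by 190 mm) begins 47 mm behind the grasp point.
Start: joints at [-0.146, 0.342, 1.524, -0, 1.275, -0.146], TCP at [525.018, 0.02, 240.741] pointing down, gripper open.
Joint ranges: [-2.53, 2.53], [-0.77, 2.02], [0.04, 2.7], [-1, 4.14], [0.28, 2.66], [-3.11, 3.11]. Speed limits (rad/s): [2.57, 2.57, 3.14, 3.14, 3.14, 3.14].

INTERFACE

Orientations are given as [roll, pitch, yaw] about the fixed x, y, z axes, in that order (R = Rz(yaw) Ry(pitch) Rx(roll)).
In Python, from plant import get_obs, capture, bot, spot_in, trace, pinpoint gives the robot as it stands.
- The arm moves only by the tool play_rows, never from a script. Its argument "rows" is a list of rows, each a list of 2 entries, a list of its own where there are three numbers: the shift along the world's x, y, z in units of 3 cm (1.0 is 3 cm), then the turn, a rotation vector about the world's x, y, z in units of 8 degrees (1.0 is 8 degrees). A call has 1 to 12 rows; each row shifts and turns the commanded pose from where the row before left it; what a row does not reach is not made up. A row lasts 1/8 s, in which the tool goes at most 62.5 mm and 10.7 degrees, less where a joint would pass 70% of its speed; a pose out of reach is approached as far as the arm can. A call with a number of a shift or a turn outside -1 to 1 is refused whole. A call with a gripper value outside its range is refused whole. "hand" is the opening, from -1 (shut) to 1 (fully open), set as the call begins (left out, the last holds). The fingers move at their own pace and stop on an object; the grip force is fixed at half the most. Time passes only in rows, so rows that do not move let the fingers close. It gives the time, the measured TCP pose, the force, the opening and the grip force at its end, in the units of the state.
- get_obs(): the state, without advancing time (a new reading comes with each control period).
- capture(name): name is "scene" or "side" or "wrist"; returns a dict with "frame" (400x640x3 uint8, red, green, blue), "fov_y" (degrees; the focal length in pixels is half the picture's height over the tangent of half this angle, whatever the lens; pixels are square), "cx", "cy" (the principal point, pixels), "rvec" (rotation vector, rad) and "tvec" (3), from world to camera coordinates, as OpenCV has them; the wrist camera has in their place "hand_eye" (4x4, takes a point from camera to tool coordinates, whose origin is the TCP and whose axes are the flange's). Camera axes: x right, y down, z forward; pixel columns grow to the right and rows downward; lengths in mm; the calibration is good to about 2 mm. A picture is of the moment at which its call begins: read the wrist's pose just before it. There is no depth.
- bot.close_job(): hands the job in; it is judged then, once.
Trained networks look in the newest picture that a camera, given by its name, has taken for a name from the list of things; names that differ only in an ending like _2 or _b are one class to them, and where a whole thing is asked for, a point or a joint stands for the part that bears it (a point fixed in the world has none). Each returns a list of dicts, best first, with "p" (0 to 1); they miss things now and then, are a little off and sometimes report something else, mostly with a low value. They report only what shows in the picture. A call takes as long as a camera call. They do not tell look-alikes from the thing itself.
- spot_in(query, camera): "at" ([row, column] in pixels, amid what is visible of it).
- trace(query, camera): "mask" (400x640 bool, what is visible of it) and "at" ([row, column] in pixels, amid what is visible of it).
- pinpoint(query, camera): "at" ([row, column] in pixels: a listed point, or the origin of a listed thing).
The state is a dict: "time": time; "joint_positions": joint angles; "dq": joint speeds; "tau": joint torques, N m; "tool_pos": TCP position; "tcp_rot": TCP orientation; "contact_force": force on the tool from outside, world axes, zero at the start; "moment": the same for the moment, N m; "grip_width": finger opening in mm; "finger_force": force on a finger pad.
Only numpy, scipy, OpenCV 4.12 (cv2) and the standard library are available. Lean on these libraries where they do the work, as an engineer would, in place of code of your own. Each camera call takes 0.05 s, during which the arm holds its last target. There are 200 camera calls.

## Working session

There is one attempt and no reset: what is moved stays moved. The work goes in short steps, Python scripts to look and compute and a tool call to move; the robot and the scene stay as the last step left them, time stands still between calls to the robot, and variables do not carry over. Pictures are saved under pics/ and viewed, at most 10 in all, crops included, and the job is handed in when it is done.

Besides the shell and the picture viewer there is one more tool, called after "Call:" as name(argument=value, ...), one argument or row to a line, values as JSON. play_rows: Moves the arm, as the interface text tells. Shifts and turns lie within -1 to 1; 1 stands for 3 cm of shift or 8 degrees of turn. Its arguments: {"type":"object","properties":{"rows":{"type":"array"},"hand":{"type":"number"}},"required":["rows"]}

```bash
mkdir -p pics; ls
cat > h.py <<'E'
import numpy as np, cv2
from plant import *
from scipy.spatial.transform import Rotation as R
def K(c):
    h=c["frame"].shape[0]; f=h/2/np.tan(np.radians(c["fov_y"])/2)
    return f
def campose(name,c,o=None):
    # returns Rwc (cam->world), origin
    if name!="wrist":
        Rm=cv2.Rodrigues(np.array(c["rvec"],float))[0]; t=np.array(c["tvec"],float).ravel()
        return Rm.T,-Rm.T@t
    T=np.eye(4); T[:3,:3]=R.from_euler("xyz",o["tcp_rot"]).as_matrix(); T[:3,3]=o["tool_pos"]
    M=T@np.array(c["hand_eye"]); return M[:3,:3],M[:3,3]
def ray(P,c,at):
    f=K(c); d=P[0]@np.array([(at[1]-c["cx"])/f,(at[0]-c["cy"])/f,1]); return P[1],d/np.linalg.norm(d)
def onz(r,z): return r[0]+r[1]*(z-r[0][2])/r[1][2]
def meet(rs):
    A=sum(np.eye(3)-np.outer(d,d) for o,d in rs); b=sum((np.eye(3)-np.outer(d,d))@o for o,d in rs)
    p=np.linalg.solve(A,b); return p,[np.linalg.norm(np.cross(p-o,d)) for o,d in rs]
def proj(P,c,p):
    f=K(c); q=P[0].T@(np.array(p)-P[1]); return [c["cy"]+f*q[1]/q[2],c["cx"]+f*q[0]/q[2]]
def shot(n):
    o=get_obs(); c=capture(n); return c,campose(n,c,o)
E
python3 - <<'E'
from h import *
np.set_printoptions(precision=1,suppress=True)
o=get_obs(); print(o)
for n in ["scene","side","wrist"]:
    c,P=shot(n); cv2.imwrite(f"pics/{n}0.png",c["frame"][:,:,::-1]); print(n,P[1],P[0][:,2],K(c),c["cx"],c["cy"])
    if n=="wrist": continue
    for q,z in [("long_pack",0),("short_pack",0),("tester",0),("deck",26),("home",26),("switchbox",0),("lever_tip",110),("pedal_base",0),("pedal_press",63),("spool",0),("radio",0),("bottle",0),("screwdriver",0)]:
        for d in pinpoint(q,n)[:4]:
            print(q,round(d["p"],2),np.array(d["at"]),onz(ray(P,c,d["at"]),z))
E
```

```text
pics
{'time': 0.0, 'joint_positions': array([-0.1,  0.3,  1.5,  0. ,  1.3, -0.1]), 'dq': array([ 0., -0.,  0., -0., -0., -0.]), 'tau': array([  0. , -43.1, -24.4,   0.1,   0.1,  -0. ]), 'tool_pos': array([524.6,   0.1, 240.1]), 'tcp_rot': array([-3.1, -0. ,  1.6]), 'contact_force': array([0. , 0.1, 0.6]), 'moment': array([ 0. , -0. , -0.1]), 'finger_force': 0.0, 'grip_width': 91.65237272220484}
scene [1485.2 -742.9 1078.2] [-0.6  0.5 -0.6] 511.67788729305744 323.47048813476755 199.42950365459777
long_pack 0.58 [191.9 376.4] [491.5 224.8   0. ]
long_pack 0.26 [204.3 333.3] [450.3  69.3   0. ]
tester 0.79 [234. 349.] [594.6  16.3   0. ]
deck 0.92 [208.5 333. ] [491.3  35.7  26. ]
home 0.93 [240.5 363.4] [664.9  12.8  26. ]
switchbox 0.69 [275.6 302.6] [ 644.7 -197.8    0. ]
lever_tip 0.73 [241.  294.7] [ 612.9 -195.   110. ]
pedal_base 0.92 [238.8 181.1] [ 282.7 -400.7    0. ]
pedal_base 0.74 [266.1 225. ] [ 471.9 -351.9    0. ]
pedal_press 0.84 [264.6 229.2] [ 533.5 -362.9   63. ]
pedal_press 0.77 [232.2 183. ] [ 330.1 -403.6   63. ]
pedal_press 0.33 [201.  446.1] [722.  304.8  63. ]

[... 860 characters left out ...]
 ]
switchbox 0.32 [204.3 383.3] [682.8  43.8   0. ]
lever_tip 0.56 [233.1 387.1] [ 614.  -188.2  110. ]
lever_tip 0.19 [170.9 366.2] [634.8  90.  110. ]
pedal_base 0.97 [316.9 356.8] [ 485.7 -357.7    0. ]
pedal_base 0.91 [347.1 278.5] [ 275.6 -400.3    0. ]
pedal_press 0.93 [330.7 289.7] [ 306.9 -403.4   63. ]
pedal_press 0.55 [300.8 376.3] [ 532.2 -365.8   63. ]
spool 0.88 [169.5 364.1] [672.8 234.7   0. ]
radio 0.56 [145.2 352. ] [669.4 387.5   0. ]
bottle 0.88 [275.7 303.1] [ 376.2 -190.6    0. ]
bottle 0.16 [202.6 383.3] [685.3  51.7   0. ]
screwdriver 0.64 [195.7 278.4] [359.7 165.6   0. ]
wrist [525.1  81.6 385.6] [ 0.  -0.3 -1. ] 275.54558304953343 319.45301594519646 199.396089827554
```

Run:
```python
import cv2
a=cv2.imread("pics/scene0.png");cv2.imwrite("pics/sceneC.png",cv2.resize(a[140:340,130:500],(796,430),interpolation=cv2.INTER_CUBIC))
a=cv2.imread("pics/side0.png");cv2.imwrite("pics/sideC.png",cv2.resize(a[110:390,230:500],(579,600),interpolation=cv2.INTER_CUBIC))
```

```text
(no output)
```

View pics/sceneC.png

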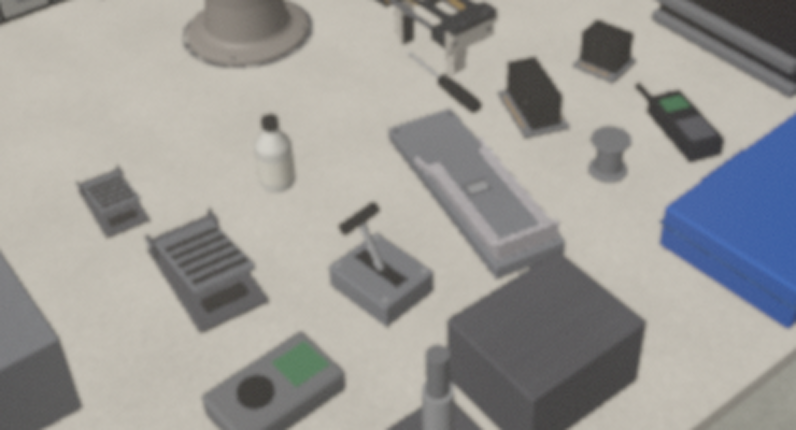

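View pics/sideC.png

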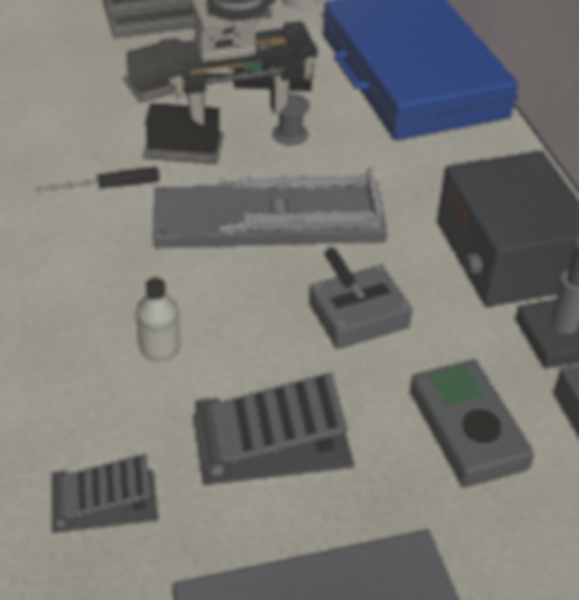

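Both views show: long pack at scene crop (533,95), i.e. full (184,378), side (172,315). The shorter pack is behind it at scene (162,411). The larger pedal is at scene (263,227), world about (475,-355). The small look-alike pedal is at about (280,-400). The lever leans to -x. I'll move over the packs to measure with the wrist camera.

Call:
play_rows(
  rows=[
    [[-0.2,0.9,0.3],[0,0,0]],
    [[-0.2,0.9,0.3],[0,0,0]],
    [[-0.2,0.9,0.3],[0,0,0]],
    [[-0.2,0.9,0.3],[0,0,0]],
    [[0,0,0],[0,0,0]],
  ],
  hand=1,
)

```text
time: 2.08
tool_pos: [500.9, 109.4, 277.5]
tcp_rot: [3.14, -0.0, 1.573]
contact_force: [0.1, -0.3, 0.8]
grip_width: 92.0
finger_force: 0.0
```

Run:
```python
from h import *
np.set_printoptions(precision=1,suppress=True)
c,P=shot("wrist"); f=c["frame"][:,:,::-1].copy(); print(P[1],P[0])
import pickle; pickle.dump((c,P),open("w1.pkl","wb"))
for q,z in [("long_pack",0),("short_pack",0),("tester",0),("deck",26),("home",26),("switchbox",0),("lever_tip",110),("spool",0),("catch",26),("screwdriver",0)]:
    for d in pinpoint(q,"wrist")[:3]: print(q,round(d["p"],2),np.array(d["at"]),onz(ray(P,c,d["at"]),z))
for q in ["long_pack","tester"]:
    for d in trace(q,"wrist")[:2]:
        m=d["mask"].astype(np.uint8); print(q,d["p"],m.sum(),d["at"])
        cv2.drawContours(f,cv2.findContours(m,0,1)[0],-1,(0,0,255) if q=="tester" else (0,255,0),1)
cv2.imwrite("pics/w1.png",f)
```

```text
[500.5 191.  422.4] [[ 1.   0.   0. ]
 [ 0.  -1.  -0.3]
 [ 0.   0.3 -1. ]]
long_pack 0.95 [ 86.6 308.9] [486.4 226.6   0. ]
tester 0.87 [215.7 373.2] [590.   30.5   0. ]
deck 0.82 [208.3 301.6] [474.7  52.2  26. ]
home 0.6 [234.5 421.7] [662.8   8.9  26. ]
switchbox 0.58 [322.7 396.1] [ 646.  -183.2    0. ]
spool 0.87 [ 90.8 438.4] [671.7 221.5   0. ]
spool 0.46 [322.6 394.7] [ 643.4 -183.     0. ]Traceback (most recent call last):
  File "<stdin>", line 6, in <module>
ValueError: it knows: bottle, deck, home, lever_tip, long_pack, pedal_base, pedal_press, radio, screwdriver, short_pack, spool, switchbox, tester
```

```bash
cat >> h.py <<'E'
from scipy.optimize import minimize
def box(x0,x1,y0,y1,z0,z1): return np.array([[x,y,z] for x in(x0,x1) for y in(y0,y1) for z in(z0,z1)],float)
MODEL={"long_pack":[box(-60,60,-38,38,0,10),box(-56,56,-25,25,10,68)],
"tester":[box(-180,155,-55,55,0,26)],"switchbox":[box(-55,55,-45,45,0,40)],"pedal_base":[box(-90,90,-50,50,0,10)]}
def sil(model,pose,P,c,S=4):
    x,y,a=pose[:3]; z=pose[3] if len(pose)>3 else 0
    Rz=np.array([[np.cos(a),-np.sin(a),0],[np.sin(a),np.cos(a),0],[0,0,1]])
    im=np.zeros((400*S,640*S),np.uint8)
    for b in model:
        w=b@Rz.T+[x,y,z]; px=np.array([proj(P,c,p)[::-1] for p in w])
        h=cv2.convexHull(px.astype(np.float32))
        cv2.fillConvexPoly(im,np.round((h+.5)*S).astype(np.int32),1)
    return cv2.resize(im*255,(640,400),interpolation=cv2.INTER_AREA)/255.
def fit(model,p0,views):
    p0=np.array(p0,float)
    def cost(p): return sum(np.abs(sil(model,p,P,c)-m).sum()/m.sum() for c,P,m in views)
    s=np.array([15,15,.15,8])[:len(p0)]
    sim=np.vstack([p0]+[p0+np.eye(len(p0))[i]*s[i] for i in range(len(p0))])
    r=minimize(cost,p0,method="Nelder-Mead",options=dict(initial_simplex=sim,xatol=.05,fatol=1e-4,maxiter=200))
    return r.x,r.fun/len(views)
def masknear(q,n,at,R=25):
    for d in trace(q,n):
        if np.hypot(*(np.array(d["at"])-at))<R: return d["mask"].astype(float)
E
python3 - <<'E'
from h import *
np.set_printoptions(precision=3,suppress=True)
V={n:shot(n) for n in ["scene","side","wrist"]}
f=V["wrist"][0]["frame"][:,:,::-1].copy()
G={"long_pack":(488,220,.0,0),"tester":(592,28,-.13,0)}
for q,p0 in G.items():
    vs=[];
    for n,(c,P) in V.items():
        m=masknear(q,n,proj(P,c,[p0[0],p0[1],20]),30)
        if m is None: print("none",q,n); continue
        if n=="wrist": cv2.drawContours(f,cv2.findContours(m.astype(np.uint8),0,1)[0],-1,(0,255,0),1)
        vs.append((c,P,m)); 
        best=min((fit(MODEL[q],[p0[0],p0[1],a],[vs[-1]]) for a in ((-.4,0,.4) if q=="long_pack" else (-.13,))),key=lambda t:t[1]); print(q,n,m.sum(),best)
    print("joint",q,best[0],fit(MODEL[q],[*best[0],0],vs))
cv2.imwrite("pics/w1.png",f)
E
```

```text
long_pack scene 832.0 (array([491.803, 226.278,  -0.376]), np.float64(0.052549962292609345))
long_pack side 916.0 (array([497.253, 226.67 ,  -0.354]), np.float64(0.06604589434026886))
long_pack wrist 5395.0 (array([492.735, 228.834,  -0.348]), np.float64(0.03724363517418089))
joint long_pack [492.735 228.834  -0.348] (array([493.094, 228.03 ,  -0.36 ,  -0.636]), np.float64(0.07776921705408579))
tester scene 2870.0 (array([586.22 ,  28.153,  -0.175]), np.float64(0.08047824007651842))
tester side 3291.0 (array([596.046,  29.222,  -0.174]), np.float64(0.06056922921097943))
tester wrist 13720.0 (array([591.876,  26.264,  -0.194]), np.float64(0.14921768707482994))
joint tester [591.876  26.264  -0.194] (array([593.343,  26.62 ,  -0.193,   1.37 ]), np.float64(0.10624235171372469))
```

View pics/w1.png

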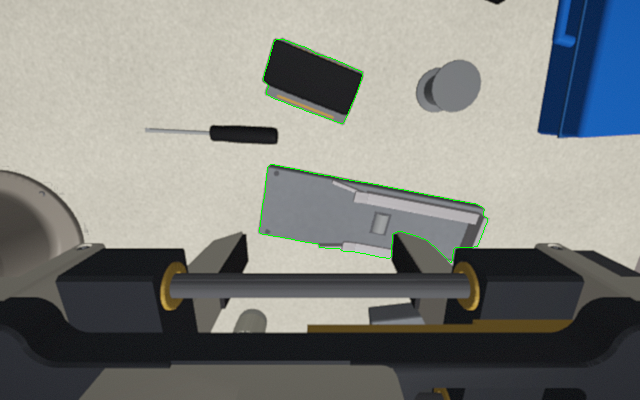

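Wrist view: long pack at (80,313) outlined cleanly, with the tester at (210,370) partly hidden by a finger. The pack fits at (493, 228), yaw -0.355, base z about 0. One clearer tester look.

Call:
play_rows(
  rows=[
    [[0.8,-0.9,0.5],[0,0,0]],
    [[0.8,-0.9,0.5],[0,0,0]],
    [[0.6,-0.6,0.5],[0,0,0]],
    [[0,0,0],[0,0,0]],
  ],
)

```text
time: 3.48
tool_pos: [568.1, 34.9, 322.2]
tcp_rot: [3.14, 0.0, 1.569]
contact_force: [-1.1, 0.6, 0.2]
grip_width: 91.9
finger_force: 0.0
```

Run:
```python
from h import *
np.set_printoptions(precision=3,suppress=True)
V={n:shot(n) for n in ["scene","side","wrist"]}
f=V["wrist"][0]["frame"][:,:,::-1].copy()
G={"tester":(592,28,-.18),"switchbox":(648,-187,0),"pedal_base":(480,-355,.0)}
for q,p0 in G.items():
    vs=[];
    for n,(c,P) in V.items():
        m=masknear(q,n,proj(P,c,[p0[0],p0[1],20]),30)
        if m is None: print("none",q,n); continue
        if n=="wrist": cv2.drawContours(f,cv2.findContours(m.astype(np.uint8),0,1)[0],-1,(0,255,0),1)
        vs.append((c,P,m)); 
        best=min((fit(MODEL[q],[p0[0],p0[1],a],[vs[-1]]) for a in ((-.3,0,.3) if q!="tester" else (-.18,))),key=lambda t:t[1]); print(q,n,m.sum(),best)
    print("joint",fit(MODEL[q],best[0],vs))
for q in ["deck","home","lever_tip","pedal_press"]:
    rs=[]
    for n,(c,P) in V.items():
        for d in pinpoint(q,n):
            if q=="pedal_press" and abs(onz(ray(P,c,d["at"]),63)[0]-535)>60: continue
            if d["p"]<.5: continue
            rs.append(ray(P,c,d["at"])); print(n,onz(rs[-1],{"deck":26,"home":26,"lever_tip":110,"pedal_press":63}[q])); break
    if len(rs)>1: print(q,meet(rs))
cv2.imwrite("pics/w2.png",f)
```

```text
none tester scene
tester side 3227.0 (array([596.523,  31.393,  -0.162]), np.float64(0.07379889048895047))
none tester wrist
joint (array([596.523,  31.393,  -0.162]), np.float64(0.07379889048895047))
switchbox scene 1507.0 (array([ 648.223, -185.308,    0.14 ]), np.float64(0.15360734871254408))
switchbox side 1422.0 (array([ 651.644, -184.341,    0.126]), np.float64(0.12169824329169078))
switchbox wrist 1814.0 (array([ 648.181, -184.915,    0.136]), np.float64(1.0178654041550468))
joint (array([ 648.181, -184.915,    0.136]), np.float64(0.4384847219844903))
pedal_base scene 1877.0 (array([ 477.989, -353.148,   -0.094]), np.float64(0.09896267510733649))
pedal_base side 2876.0 (array([ 485.833, -349.672,   -0.108]), np.float64(0.15989527939131146))
pedal_base wrist 428.0 (array([ 479.839, -353.769,   -0.077]), np.float64(7.4040040315191495))
joint (array([ 479.913, -353.66 ,   -0.078]), np.float64(2.5811805938811663))
scene [468.031  40.135  26.   ]
side [482.868  50.671  26.   ]
deck (array([479.911,  32.088,  40.196]), [np.float64(2.0886630665561476), np.float64(2.088663066556457)])
scene [673.911  18.38   26.   ]
side [671.989  21.653  26.   ]
wrist [662.523  11.018  26.   ]
home (array([668.81 ,  15.685,  27.828]), [np.float64(6.050656831504496), np.float64(3.1823331182141095), np.float64(7.8963098448014675)])
scene [ 606.633 -185.465  110.   ]
side [ 613.037 -182.46   110.   ]
wrist [ 611.254 -182.84   110.   ]
lever_tip (array([ 610.702, -184.706,  111.436]), [np.float64(2.9964298319430047), np.float64(1.7128152961817895), np.float64(2.4181988374757126)])
scene [ 527.823 -356.511   63.   ]
side [ 532.139 -356.492   63.   ]
pedal_press (array([ 531.221, -358.245,   66.206]), [np.float64(0.5062662611394173), np.float64(0.5062662611394164)])
```

View pics/w2.png

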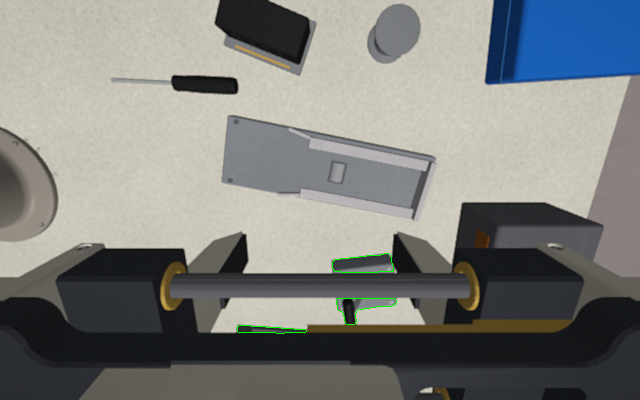

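Wrist view: tester fully visible, deck corners (115,229) and (183,222), stop corner (157,435). I'll fit it by colour segmentation.

Run:
```python
from h import *
np.set_printoptions(precision=3,suppress=True)
c,P=shot("wrist"); im=c["frame"][:,:,::-1].copy()
T=[box(-180,155,-55,55,0,26),box(-30,145,-45,45,26,43)]
s=sil(T,(594,28,-.18),P,c)>.5
u=s.astype(np.uint8); m=np.zeros((400,640),np.uint8)
m[cv2.dilate(u,np.ones((31,31)))>0]=2; m[s]=3; m[cv2.erode(u,np.ones((17,17)))>0]=1
cv2.grabCut(im,m,None,np.zeros((1,65)),np.zeros((1,65)),5,cv2.GC_INIT_WITH_MASK)
g=((m==1)|(m==3)).astype(float); print(g.sum())
best=fit(T,(594,28,-.18),[(c,P,g)]); print(best, fit([T[0]],(594,28,-.18),[(c,P,g)]), fit(T,(594,28,-.18,0),[(c,P,g)]))
p=best[0]
cv2.drawContours(im,cv2.findContours(g.astype(np.uint8),0,1)[0],-1,(0,255,0),1)
cv2.drawContours(im,cv2.findContours((sil(T,p,P,c)>.5).astype(np.uint8),0,1)[0],-1,(0,0,255),1)
a=p[2]
for L in [(-115,0,26),(75,0,26),(4,0,30),(-30,-39.5,38),(-30,39.5,38),(136.5,-40,56),(136.5,40,56)]:
    w=[p[0]+L[0]*np.cos(a)-L[1]*np.sin(a),p[1]+L[0]*np.sin(a)+L[1]*np.cos(a),L[2]]; r,k=proj(P,c,w); print(L,np.array(w)); cv2.circle(im,(round(k),round(r)),1,(255,0,255),-1)
cv2.imwrite("pics/w3.png",cv2.resize(im[100:235,205:450],None,fx=3.2,fy=3.2,interpolation=cv2.INTER_CUBIC))
```

```text
13814.0
(array([590.289,  27.392,  -0.193]), np.float64(0.02766389312348655)) (array([590.289,  27.392,  -0.193]), np.float64(0.02766389312348655)) (array([588.509,  26.668,  -0.197,  -6.211]), np.float64(0.015216163199027981))
(-115, 0, 26) [477.435  49.506  26.   ]
(75, 0, 26) [663.889  12.97   26.   ]
(4, 0, 30) [594.215  26.623  30.   ]
(-30, -39.5, 38) [553.253  -5.602  38.   ]
(-30, 39.5, 38) [568.445  71.924  38.   ]
(136.5, -40, 56) [716.55 -38.11  56.  ]
(136.5, 40, 56) [731.933  40.397  56.   ]
```

View pics/w3.png

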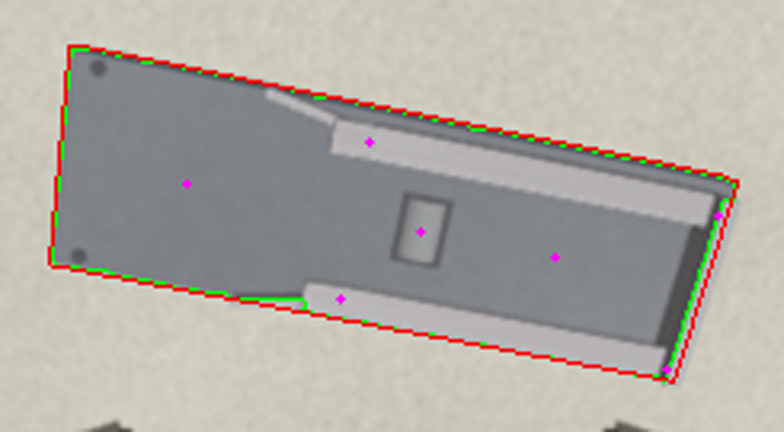

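Call:
play_rows(
  rows=[
    [[-0.28,0.72,-0.45],[0,0,0.97]],
    [[-0.28,0.72,-0.45],[0,0,0.97]],
    [[-0.28,0.72,-0.45],[0,0,0.97]],
    [[-0.28,0.72,-0.45],[0,0,0.97]],
    [[-0.28,0.72,-0.45],[0,0,0.97]],
    [[-0.28,0.72,-0.45],[0,0,0.97]],
    [[-0.28,0.72,-0.45],[0,0,0.97]],
    [[-0.28,0.72,-0.45],[0,0,0.97]],
    [[-0.28,0.72,-0.45],[0,0,0.97]],
    [[0,0,0],[0,0,0]],
    [[0,0,0],[0,0,0]],
  ],
  hand=0.7,
)

```text
time: 6.1
tool_pos: [491.9, 230.1, 200.7]
tcp_rot: [3.141, 0.001, 2.788]
contact_force: [0.2, -0.6, -0.0]
grip_width: 77.9
finger_force: 0.0
```

Run:
```python
from h import *
np.set_printoptions(precision=3,suppress=True)
V={n:shot(n) for n in ["wrist"]}; print(V["wrist"][1][1])
f=V["wrist"][0]["frame"][:,:,::-1].copy()
c,P=V["wrist"]; p0=(493,228.5,-.355); 
m=sil(MODEL["long_pack"],p0,P,c)>.5; cv2.drawContours(f,cv2.findContours(m.astype(np.uint8),0,1)[0],-1,(0,0,255),1)
for d in trace("long_pack","wrist"):
    m=d["mask"].astype(float); print(d["p"],m.sum(),d["at"])
    print(fit(MODEL["long_pack"],p0,[(c,P,m)]))
cv2.imwrite("pics/w4.png",f)
```

```text
[415.627 258.597 345.496]
0.95 6456.0 [181.9, 315.8]
(array([492.775, 229.074,  -0.359]), np.float64(0.026378866292489735))
```

View pics/w4.png

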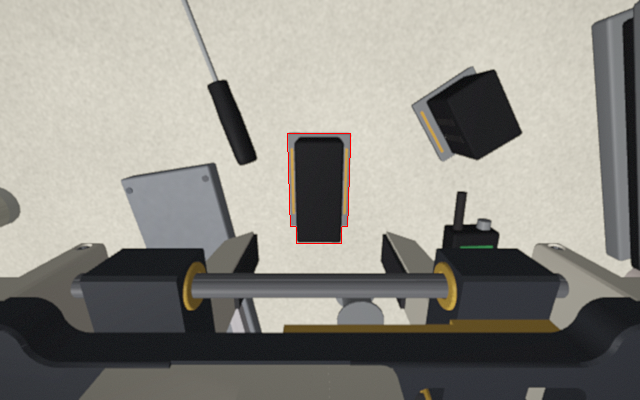

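Wrist view: long pack at (185,320), model outline matches (493, 229, -0.359); it is clearly longer than the short pack at (110,475). Descending to grip.

Call:
play_rows(
  rows=[
    [[0.01,-0.01,-0.9],[0,0,0]],
    [[0.01,-0.01,-0.9],[0,0,0]],
    [[0.01,-0.01,-0.9],[0,0,0]],
    [[0,0,-0.9],[0,0,0]],
    [[0,0,-0.8],[0,0,0]],
    [[0,0,-0.5],[0,0,0]],
    [[0,0,-0.25],[0,0,0]],
    [[0,0,0],[0,0,0]],
  ],
)

```text
time: 7.2
tool_pos: [492.6, 229.4, 45.8]
tcp_rot: [3.141, 0.0, 2.789]
contact_force: [0.2, 0.1, 0.2]
grip_width: 78.1
finger_force: 0.0
```

Call:
play_rows(
  rows=[
    [[0,0,0],[0,0,0]],
    [[0,0,0],[0,0,0]],
    [[0,0,0],[0,0,0]],
    [[0,0,0],[0,0,0]],
    [[0,0,0],[0,0,0]],
    [[0,0,0],[0,0,0]],
  ],
  hand=-1,
)

```text
time: 7.95
tool_pos: [492.4, 229.5, 46.1]
tcp_rot: [3.141, 0.0, 2.79]
contact_force: [-0.6, -1.4, 5.8]
grip_width: 49.7
finger_force: 30.0
```

Call:
play_rows(
  rows=[
    [[0,0,0.8],[0,0,0]],
    [[0,0,0.8],[0,0,0]],
    [[0,-0.5,0.8],[0,0,0]],
    [[-0.08,-0.8,0.2],[0,0,0.17]],
    [[-0.08,-0.8,0],[0,0,0.17]],
    [[-0.08,-0.8,0],[0,0,0.17]],
    [[-0.08,-0.8,0],[0,0,0.17]],
    [[-0.08,-0.8,0],[0,0,0.17]],
    [[-0.08,-0.8,0],[0,0,0.17]],
    [[-0.08,-0.69,0],[0,0,0.16]],
    [[0,0,0],[0,0,0]],
    [[0,0,0],[0,0,0]],
  ],
)

```text
time: 9.45
tool_pos: [475.3, 50.3, 123.3]
tcp_rot: [3.141, -0.001, 2.954]
contact_force: [0.5, 0.2, -4.4]
grip_width: 49.5
finger_force: 30.0
```

Run:
```python
from h import *
c,P=shot("wrist"); f=c["frame"][:,:,::-1].copy(); o=get_obs(); print(o["tool_pos"],o["tcp_rot"])
T=[box(-180,155,-55,55,0,26)]
pk=(475.5,49.8,-.193,o["tool_pos"][2]-46)
for md,p,col in [(T,(590.3,27.4,-.193),(0,0,255)),(MODEL["long_pack"],(o["tool_pos"][0],o["tool_pos"][1],o["tcp_rot"][2]-np.pi,pk[3]),(0,255,0))]:
    cv2.drawContours(f,cv2.findContours((sil(md,p,P,c)>.5).astype(np.uint8),0,1)[0],-1,col,1)
cv2.imwrite("pics/w5.png",f)
```

```text
[475.37026562  50.44436491 123.43435191] [ 3.14130144e+00 -6.44295629e-04  2.95457214e+00]
```

View pics/w5.png

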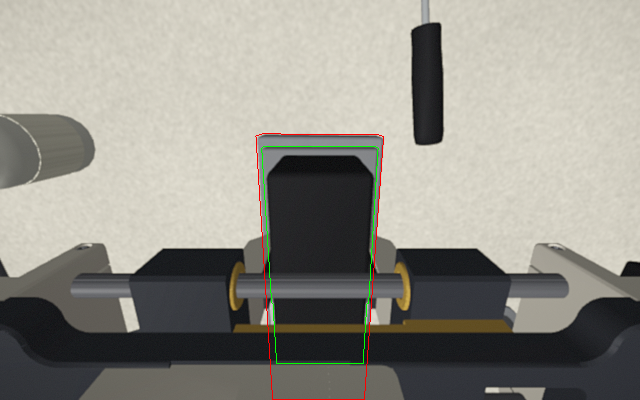

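Wrist view: pack (foot cols 262–378) is centred over the tester deck (cols 258–383). Lowering onto the deck.

Call:
play_rows(
  rows=[
    [[0,-0.01,-0.7],[0,0,0]],
    [[0,-0.01,-0.5],[0,0,0]],
    [[0,0,-0.25],[0,0,0]],
    [[0,0,-0.1],[0,0,0]],
    [[0,0,-0.1],[0,0,0]],
    [[0,0,0],[0,0,0]],
  ],
)

```text
time: 10.25
tool_pos: [475.7, 49.3, 74.4]
tcp_rot: [3.141, 0.0, 2.955]
contact_force: [0.6, 0.3, -3.6]
grip_width: 49.5
finger_force: 30.0
```

Call:
play_rows(
  rows=[
    [[0,0,-0.05],[0,0,0]],
    [[0,0,-0.04],[0,0,0]],
    [[0,0,0],[0,0,0]],
  ],
)

```text
time: 10.62
tool_pos: [475.7, 49.2, 72.1]
tcp_rot: [3.141, 0.001, 2.954]
contact_force: [-1.0, 0.7, 2.8]
grip_width: 49.9
finger_force: 30.0
```

Call:
play_rows(
  rows=[
    [[0.39,-0.077,0],[0,0,0]],
    [[0.39,-0.077,0],[0,0,0]],
    [[0.39,-0.077,0],[0,0,0]],
    [[0.39,-0.077,0],[0,0,0]],
    [[0.39,-0.077,0],[0,0,0]],
    [[0.39,-0.077,0],[0,0,0]],
    [[0,0,0],[0,0,0]],
  ],
)

```text
time: 11.5
tool_pos: [548.3, 34.9, 72.5]
tcp_rot: [3.141, 0.005, 2.954]
contact_force: [2.2, -0.3, 5.4]
grip_width: 49.5
finger_force: 30.0
```

Call:
play_rows(
  rows=[
    [[0.39,-0.077,0],[0,0,0]],
    [[0.39,-0.077,0],[0,0,0]],
    [[0.39,-0.077,0],[0,0,0]],
    [[0.39,-0.077,0],[0,0,0]],
    [[0.39,-0.077,0],[0,0,0]],
    [[0.39,-0.077,0],[0,0,0]],
    [[0,0,0],[0,0,0]],
  ],
)

```text
time: 12.38
tool_pos: [617.6, 21.2, 72.2]
tcp_rot: [3.141, 0.003, 2.954]
contact_force: [1.1, 0.3, 4.9]
grip_width: 49.4
finger_force: 30.0
```

Call:
play_rows(
  rows=[
    [[0.39,-0.077,0],[0,0,0]],
    [[0.39,-0.077,0],[0,0,0]],
    [[0.39,-0.077,0],[0,0,0]],
    [[0.15,-0.03,0],[0,0,0]],
    [[0.1,-0.02,0],[0,0,0]],
    [[0,0,0],[0,0,0]],
  ],
)

```text
time: 13.12
tool_pos: [659.3, 12.9, 72.1]
tcp_rot: [3.141, 0.002, 2.954]
contact_force: [1.3, 0.7, 6.1]
grip_width: 49.8
finger_force: 30.0
```

Call:
play_rows(
  rows=[
    [[0.1,-0.02,0],[0,0,0]],
    [[0.1,-0.02,0],[0,0,0]],
    [[0,0,0],[0,0,0]],
  ],
)

```text
time: 13.5
tool_pos: [663.6, 12.1, 72.1]
tcp_rot: [-3.142, -0.002, 2.955]
contact_force: [-5.6, 0.8, 9.0]
grip_width: 49.9
finger_force: 30.0
```

Call:
play_rows(
  rows=[
    [[0.06,-0.01,0],[0,0,0]],
    [[0.06,-0.01,0],[0,0,0]],
    [[0.06,-0.01,0],[0,0,0]],
    [[0,0,0],[0,0,0]],
  ],
)

```text
time: 14.0
tool_pos: [665.6, 12.0, 72.2]
tcp_rot: [-3.141, -0.01, 2.955]
contact_force: [-19.3, 2.8, 18.2]
grip_width: 49.5
finger_force: 30.0
```

Call:
play_rows(
  rows=[
    [[0,0,0],[0,0,0]],
    [[0,0,0],[0,0,0]],
    [[0,0,0],[0,0,0]],
    [[0,0,0.5],[0,0,0]],
    [[0,0,0.9],[0,0,0]],
    [[0,0,0.9],[0,0,0]],
    [[0,0,0.9],[0,0,0]],
    [[-0.9,0.2,0.7],[0,0,0]],
    [[-0.9,0.2,0.7],[0,0,0]],
    [[0,0,0],[0,0,0]],
  ],
  hand=0.6,
)

```text
time: 15.25
tool_pos: [615.9, 23.3, 213.0]
tcp_rot: [3.141, 0.005, 2.955]
contact_force: [1.5, 0.9, 0.4]
grip_width: 73.6
finger_force: 0.0
```

Run:
```python
from h import *
np.set_printoptions(precision=3,suppress=True)
V={n:shot(n) for n in ["scene","side"]}
S=[]
for n,k in [("scene",4),("side",4)]:
    c,P=V[n]; f=c["frame"][:,:,::-1]; r,q=map(int,proj(P,c,[640,15,40])); S.append(cv2.resize(f[r-40:r+50,q-50:q+50],(400,360),interpolation=cv2.INTER_CUBIC))
    for m in trace("long_pack",n)[:1]: print(n,m["p"],m["at"],fit([b+[0,0,26] for b in [MODEL["long_pack"][1]]],(664,13,-.193),[(c,P,m["mask"].astype(float))]))
    vs=[]
vs=[]
for q,p0 in {"switchbox":(648,-185,.135),"pedal_base":(481,-352,-.1)}.items():
    vs=[]
    for n,(c,P) in V.items():
        m=masknear(q,n,proj(P,c,[p0[0],p0[1],20]),30)
        if m is not None: vs.append((c,P,m))
    print(q,len(vs),fit(MODEL[q],p0,vs))
for q in ["lever_tip","pedal_press"]:
    rs=[]
    for n,(c,P) in V.items():
        for d in pinpoint(q,n):
            if q=="pedal_press" and abs(onz(ray(P,c,d["at"]),63)[0]-535)>60: continue
            rs.append(ray(P,c,d["at"])); print(n,d["p"],onz(rs[-1],{"lever_tip":110,"pedal_press":63}[q])); break
    if len(rs)>1: print(q,meet(rs))
cv2.imwrite("pics/h1.png",np.hstack(S))
```

```text
scene 0.88 [230.7, 363.5] (array([665.825,   8.107,  -0.218]), np.float64(0.12989690721649483))
side 0.83 [197.8, 383.1] (array([667.952,   9.376,  -0.184]), np.float64(0.0846215105141947))
switchbox 2 (array([ 649.478, -182.508,    0.139]), np.float64(0.1647087353898122))
pedal_base 2 (array([ 482.412, -352.912,   -0.103]), np.float64(0.1639991810673049))
scene 0.76 [ 608.592 -192.606  110.   ]
side 0.51 [ 612.392 -175.524  110.   ]
lever_tip (array([ 609.922, -189.887,  116.679]), [np.float64(5.918348050832049), np.float64(5.918348050832053)])
scene 0.67 [ 527.459 -357.567   63.   ]
side 0.72 [ 535.29  -349.503   63.   ]
pedal_press (array([ 533.303, -358.27 ,   71.029]), [np.float64(2.3152301131032864), np.float64(2.3152301131033193)])
```

View pics/h1.png

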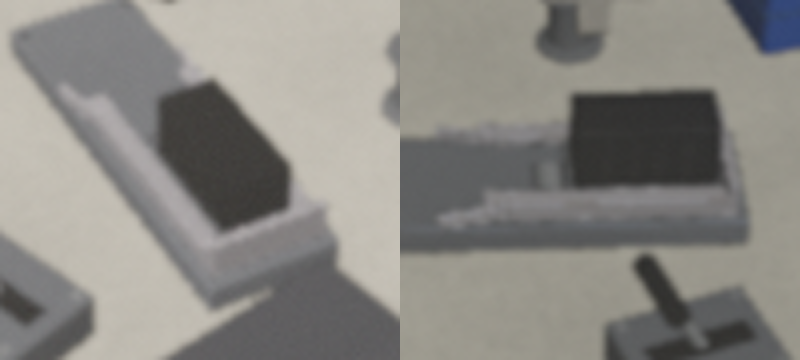

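Pack is home on the rail with the roller showing behind its tail (crop (170,545)), and the lever leans to -x. Next: the lever, pushed with closed fingers from its -x side.

Call:
play_rows(
  rows=[
    [[-0.16,-0.9,-0.26],[0,0,0.29]],
    [[-0.16,-0.9,-0.26],[0,0,0.29]],
    [[-0.16,-0.9,-0.26],[0,0,0.29]],
    [[-0.16,-0.9,-0.26],[0,0,0.29]],
    [[-0.16,-0.9,-0.26],[0,0,0.29]],
    [[-0.16,-0.9,-0.26],[0,0,0.29]],
    [[-0.16,-0.9,-0.26],[0,0,0.29]],
    [[-0.16,-0.95,-0.26],[0,0,0.29]],
    [[0,0,-0.7],[0,0,0]],
    [[0,0,-0.65],[0,0,0]],
    [[0,0,0],[0,0,0]],
    [[0,0,0],[0,0,0]],
  ],
  hand=-1,
)

```text
time: 17.35
tool_pos: [578.0, -194.7, 107.4]
tcp_rot: [-3.141, 0.001, -3.005]
contact_force: [0.1, -0.4, 0.3]
grip_width: 0.3
finger_force: 0.0
```

Call:
play_rows(
  rows=[
    [[0.4,0.055,0],[0,0,0]],
    [[0.4,0.055,0],[0,0,0]],
    [[0.4,0.055,0],[0,0,0]],
    [[0.4,0.055,0],[0,0,0]],
    [[0.4,0.055,0],[0,0,0]],
    [[0.4,0.055,0],[0,0,0]],
    [[0.4,0.055,0],[0,0,0]],
    [[0,0,0],[0,0,0]],
  ],
)

```text
time: 18.35
tool_pos: [661.4, -182.4, 105.6]
tcp_rot: [3.14, -0.003, -3.004]
contact_force: [-4.3, 1.5, 0.9]
grip_width: 0.7
finger_force: 2.5
```

Call:
play_rows(
  rows=[
    [[0.1,0.014,0],[0,0,0]],
    [[0.08,0.01,0],[0,0,0]],
    [[0.06,0.01,0],[0,0,0]],
    [[0,0,0],[0,0,0]],
  ],
)

```text
time: 18.85
tool_pos: [663.0, -182.2, 105.2]
tcp_rot: [3.138, -0.016, -3.005]
contact_force: [-23.9, -2.1, 9.1]
grip_width: 0.4
finger_force: 12.6
```

Call:
play_rows(
  rows=[
    [[-0.5,-0.07,0],[0,0,0]],
    [[-0.9,-0.12,0.5],[0,0,0]],
    [[-0.9,-0.5,0.5],[0,0,0]],
    [[-0.45,-0.9,0.2],[0,0,-0.2]],
    [[-0.4,-0.9,0],[0,0,-0.3]],
    [[-0.35,-0.9,0],[0,0,-0.3]],
    [[-0.35,-0.9,0],[0,0,-0.3]],
    [[-0.3,-0.9,0],[0,0,-0.3]],
    [[-0.3,-0.68,0],[0,0,-0.3]],
    [[0,0,0],[0,0,0]],
    [[0,0,0],[0,0,0]],
  ],
)

```text
time: 20.23
tool_pos: [535.6, -357.4, 142.5]
tcp_rot: [3.141, 0.0, 3.042]
contact_force: [-0.7, -0.2, 0.2]
grip_width: 0.3
finger_force: 0.0
```

Run:
```python
from h import *
np.set_printoptions(precision=3,suppress=True)
V={n:shot(n) for n in ["scene","side"]}
S=[]
for n,(c,P) in V.items():
    f=c["frame"][:,:,::-1]; r,q=map(int,proj(P,c,[590,-230,40])); S.append(cv2.resize(f[r-65:r+80,q-70:q+70],(400,414),interpolation=cv2.INTER_CUBIC))
for q in ["lever_tip","pedal_press"]:
    rs=[]
    for n,(c,P) in V.items():
        for d in pinpoint(q,n):
            if q=="pedal_press" and abs(onz(ray(P,c,d["at"]),63)[0]-535)>60: continue
            rs.append(ray(P,c,d["at"])); print(q,n,d["p"],onz(rs[-1],{"lever_tip":106,"pedal_press":63}[q])); break
    if len(rs)>1: print(q,meet(rs))
cv2.imwrite("pics/h2.png",np.hstack(S))
```

```text
lever_tip scene 0.67 [ 678.75  -184.973  106.   ]
lever_tip side 0.56 [ 686.241 -167.031  106.   ]
lever_tip (array([ 681.957, -183.724,  115.13 ]), [np.float64(5.866573783633945), np.float64(5.866573783633858)])
pedal_press scene 0.56 [ 527.526 -354.446   63.   ]
pedal_press side 0.88 [ 527.229 -363.32    63.   ]
pedal_press (array([ 527.619, -357.055,   60.309]), [np.float64(3.576636408028057), np.float64(3.5766364080283566)])
```

View pics/h2.png

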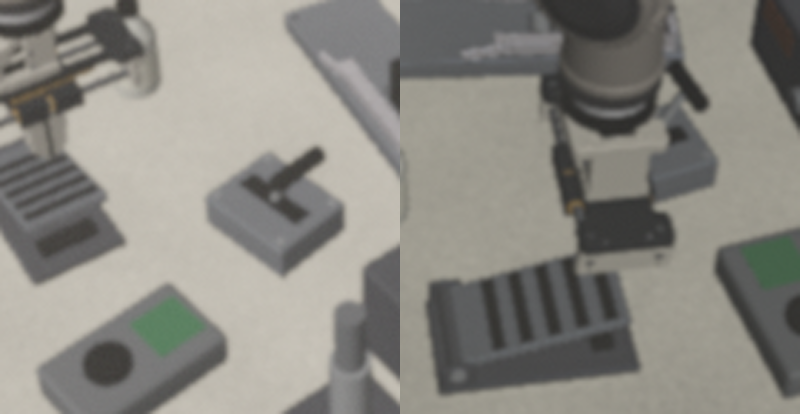

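Lever is fully over (tip about (683,-180)) and the fingers are above the pedal plate. Pressing.

Call:
play_rows(
  rows=[
    [[-0.1,0,-0.9],[0,0,0]],
    [[-0.07,0,-0.8],[0,0,0]],
    [[0,0,-0.5],[0,0,0]],
    [[0,0,-0.35],[0,0,0]],
    [[0,0,-0.35],[0,0,0]],
    [[0,0,-0.2],[0,0,0]],
    [[0,0,0],[0,0,0]],
  ],
)

```text
time: 21.4
tool_pos: [533.0, -358.4, 51.9]
tcp_rot: [-3.14, 0.006, 3.041]
contact_force: [5.2, 3.0, 9.3]
grip_width: 0.0
finger_force: 4.6
```

Call:
play_rows(
  rows=[
    [[0,0,-0.12],[0,0,0]],
    [[0,0,-0.1],[0,0,0]],
    [[0,0,0],[0,0,0]],
  ],
)

```text
time: 21.78
tool_pos: [533.3, -358.5, 47.1]
tcp_rot: [-3.139, 0.007, 3.041]
contact_force: [2.6, 6.2, 15.9]
grip_width: 0.6
finger_force: 8.4
```

Call:
play_rows(
  rows=[
    [[0,0,-0.08],[0,0,0]],
    [[0,0,-0.06],[0,0,0]],
    [[0,0,0],[0,0,0]],
  ],
)

```text
time: 22.15
tool_pos: [533.4, -358.5, 46.4]
tcp_rot: [-3.138, 0.008, 3.042]
contact_force: [-4.9, 11.8, 39.2]
grip_width: 0.5
finger_force: 19.5
```

Call:
play_rows(
  rows=[
    [[0,0,0.03],[0,0,0]],
    [[0,0,0],[0,0,0]],
    [[0,0,0],[0,0,0]],
    [[0,0,0],[0,0,0]],
    [[0,0,0],[0,0,0]],
    [[0,0,0],[0,0,0]],
    [[0,0,0],[0,0,0]],
    [[0,0,0],[0,0,0]],
    [[0,0,0],[0,0,0]],
    [[0,0,0],[0,0,0]],
    [[0,0,0],[0,0,0]],
    [[0,0,0],[0,0,0]],
  ],
)

```text
time: 23.65
tool_pos: [533.4, -358.5, 46.5]
tcp_rot: [-3.138, 0.008, 3.042]
contact_force: [-2.2, 9.5, 34.0]
grip_width: 0.4
finger_force: 17.1
```

Call:
play_rows(
  rows=[
    [[0,0,0.5],[0,0,0]],
    [[0,0,0.9],[0,0,0]],
    [[0,0,0.9],[0,0,0]],
    [[0,0,0.9],[0,0,0]],
    [[0,0,0.9],[0,0,0]],
    [[0,0,0],[0,0,0]],
  ],
)

```text
time: 24.4
tool_pos: [531.3, -359.0, 165.5]
tcp_rot: [-3.138, 0.005, 3.041]
contact_force: [-0.4, 0.4, 0.2]
grip_width: 0.3
finger_force: 0.0
```

Run:
```python
from h import *
np.set_printoptions(precision=1,suppress=True)
c,P=shot("side")
for n,at,z in [("boxbot",(250,458),0),("boxbot_left",(213,434),0),("boxtop",(219,453),0),("spin",(279,480),0)]: print(n,onz(ray(P,c,at),z))
b=onz(ray(P,c,(250,458)),0); print([ (z,proj(P,c,[b[0],b[1],z])) for z in (60,80,100,120)])
```

```text
boxbot [ 833.3 -198.4    0. ]
boxbot_left [825.1 -32.9   0. ]
boxtop [871.9 -72.5   0. ]
spin [ 847.3 -313.4    0. ]
[(60, [np.float64(235.40920363333296), np.float64(461.2905667259011)]), (80, [np.float64(230.3660852302879), np.float64(462.4279081838184)]), (100, [np.float64(225.22902705908055), np.float64(463.58643526228616)]), (120, [np.float64(219.99537967484088), np.float64(464.76674547325047)])]
```

Call:
play_rows(
  rows=[
    [[0.77,0.76,0],[0,0,0.21]],
    [[0.77,0.76,0],[0,0,0.21]],
    [[0.77,0.76,0],[0,0,0.21]],
    [[0.77,0.76,0],[0,0,0.21]],
    [[0.77,0.76,0],[0,0,0.21]],
    [[0.77,0.76,0],[0,0,0.21]],
    [[0.77,0.76,0],[0,0,0.21]],
    [[0.77,0.76,0],[0,0,0.21]],
    [[0,0,0],[0,0,0]],
  ],
)

```text
time: 25.58
tool_pos: [715.5, -173.2, 160.3]
tcp_rot: [3.14, -0.002, -3.004]
contact_force: [-0.3, -0.1, -0.2]
grip_width: 0.4
finger_force: 0.0
```

Call:
play_rows(
  rows=[
    [[0.1,0,-0.5],[0,0,0]],
    [[0,0,-0.6],[0,0,0]],
    [[0,0,-0.6],[0,0,0]],
    [[0,0,0],[0,0,0]],
  ],
)

```text
time: 26.08
tool_pos: [716.3, -175.8, 108.7]
tcp_rot: [3.139, -0.004, -3.008]
contact_force: [0.2, 0.8, -0.3]
grip_width: 0.5
finger_force: 0.0
```

Call:
play_rows(
  rows=[
    [[-0.4,-0.055,0],[0,0,0]],
    [[-0.4,-0.055,0],[0,0,0]],
    [[-0.4,-0.055,0],[0,0,0]],
    [[-0.4,-0.055,0],[0,0,0]],
    [[-0.4,-0.055,0],[0,0,0]],
    [[-0.4,-0.055,0],[0,0,0]],
    [[-0.2,-0.03,0],[0,0,0]],
    [[0,0,0],[0,0,0]],
  ],
)

```text
time: 27.08
tool_pos: [640.0, -186.7, 112.3]
tcp_rot: [-3.141, 0.001, -3.008]
contact_force: [1.3, -0.3, 0.0]
grip_width: 0.7
finger_force: 0.3
```

Call:
play_rows(
  rows=[
    [[-0.15,-0.02,-0.1],[0,0,0]],
    [[-0.15,-0.02,0],[0,0,0]],
    [[0,0,0],[0,0,0]],
  ],
)

```text
time: 27.45
tool_pos: [632.6, -187.6, 109.2]
tcp_rot: [-3.141, 0.005, -3.008]
contact_force: [7.5, 0.6, 0.2]
grip_width: 0.4
finger_force: 3.2
```

Call:
play_rows(
  rows=[
    [[-0.08,-0.01,0],[0,0,0]],
    [[-0.08,-0.01,0],[0,0,0]],
    [[0,0,0],[0,0,0]],
  ],
)

```text
time: 27.82
tool_pos: [631.7, -187.8, 109.6]
tcp_rot: [-3.139, 0.014, -3.008]
contact_force: [21.0, 2.9, -6.3]
grip_width: 0.2
finger_force: 10.0
```

At the stop. Backing off, lifting clear, and checking the lever, pedal and pack.

Call:
play_rows(
  rows=[
    [[0.4,0.05,0],[0,0,0]],
    [[0.6,0.1,0.3],[0,0,0]],
    [[0,0,0.9],[0,0,0]],
    [[0,0,0.9],[0,0,0]],
    [[-0.6,-0.6,0.9],[0,0,0]],
    [[-0.9,-0.6,0.9],[0,0,0]],
    [[-0.9,0,0.6],[0,0,0]],
    [[-0.9,0,0.6],[0,0,0]],
    [[-0.9,0,0],[0,0,0]],
    [[0,0,0],[0,0,0]],
    [[0,0,0],[0,0,0]],
  ],
)

```text
time: 29.2
tool_pos: [530.3, -219.8, 261.5]
tcp_rot: [3.141, -0.0, -3.008]
contact_force: [0.8, -0.3, -0.6]
grip_width: 0.2
finger_force: 0.0
```

Run:
```python
from h import *
S=[]
for n in ["scene","side"]:
    c,P=shot(n); f=c["frame"][:,:,::-1]; r,q=map(int,proj(P,c,[600,-150,40])); S.append(cv2.resize(f[r-100:r+105,q-95:q+95],(400,430),interpolation=cv2.INTER_CUBIC))
    d=pinpoint("lever_tip",n)[0]; print(d["p"],onz(ray(P,c,d["at"]),106))
cv2.imwrite("pics/h3.png",np.hstack(S))
```

```text
0.49 [ 600.46716788 -183.06520525  106.        ]
0.48 [ 617.36395165 -181.33084771  106.        ]
```

View pics/h3.png

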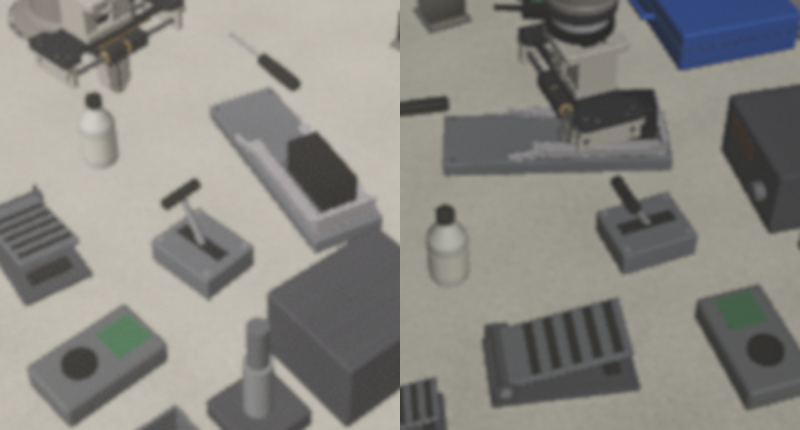

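The lever is back to -x (crop (180,195)), the pedal is up, the pack is home, and the arm is clear. Handing in.

```bash
python3 -c "
from plant import bot
print(bot.close_job())"
```

```text
the job is handed in; nothing more can be done
None
```

I completed every step and handed the job in at about 29 s; no verdict came back. The long pack is home and released, the lever was thrown over and back, and the pedal was held at its stop for over a second and let up. I judged the spring catch from the camera view and from pushing the pack firmly against the end stop, not from a direct reading.

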